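# Dump the grinding beads and stir them

## Robot

A 6-joint arm with a two-finger parallel gripper is mounted at the origin on the work surface. World frame = base frame: x ahead of the robot, y to its left, z up, the work surface at z = 0. Lengths are in m, angles in degrees, forces in N, time in s.
With the tool pointing down it reaches from about 0.325 to 0.85 m from the base axis. Payload 15.5 kg.
Tool frame: the origin (TCP) lies where the fingers leave the gripper's body, on its centre line; the fingertips stand 78 mm ahead of it and the grasp point (between the pads) lies 60 mm ahead of it; z points along the fingers, x is the direction in which the jaws open and shut, and the axes are right-handed (so a half turn about z gives the same grasp; the last joint's range is limited). The gripper opens to 91 mm and grips with 3 to 60 N. Pads are 32 mm wide; open, the fingers measure 118 mm over their backs; the gripper's body (76 mm by 178 mm) begins 60 mm behind the grasp point.
Start: joints at [-68.612, 28.281, 77.091, -0, 74.628, -5.472], TCP at [0.282, -0.558, 0.292] pointing down, gripper open.
Joint ranges: [-166.48, 166.48], [-47.26, 123.95], [12.59, 153.08], [-70.14, 250.14], [6.76, 159.57], [-176.63, 176.63]. Speed limits (degrees/s): [108.29, 108.29, 147.25, 172.46, 172.46, 172.46].

## Interface

Orientations are given as a 3x3 rotation matrix whose columns are the frame's x, y, z axes.
In Python, from workcell import robot gives the robot as it stands. The module is installed in compiled form; this text tells all that it offers.
- The arm moves only by the tool play_rows, never from a script. Its argument "commands" is text: rows parted by semicolons, each of 6 numbers parted by spaces: the shift along the world's x, y, z in mm, then the turn, a rotation vector about the world's x, y, z in units of 6 degrees (1.0 is 6 degrees). A call has 1 to 8 rows; each row shifts and turns the commanded pose from where the row before left it; what a row does not reach is not made up. A row lasts 1/12 s, in which the tool goes at most 41.7 mm and 7.16 degrees, less where a joint would pass 70% of its speed; a pose out of reach is approached as far as the arm can. A call with a gripper value outside its range is refused whole. "claw" is the closure in counts, from 0 (fully open) to 255 (shut), set as the call begins (left out, the last holds). The fingers move at their own pace and stop on an object; the grip force is fixed at half the most. Time passes only in rows, so rows that do not move let the fingers close. It gives the time, the measured TCP pose, the force and the opening at its end, in the units of the state.
- robot.get_obs(): the state, without advancing time (a new reading comes with each control period).
- robot.snapshot(name): name is "scene" or "top" or "wrist"; returns the picture (420x560x3 uint8, red, green, blue); there is no depth.
- robot.camera_info(name): a dict with "fx", "fy", "cx", "cy" (pixels), "view" (4x4, takes a point from world to camera coordinates). Camera axes: x right, y down, z forward; pixel columns grow to the right and rows downward; lengths in m; the calibration is good to about 2 mm. A picture is of the moment at which its call begins: read the wrist's pose just before it. camera_info takes no time and is no camera call; for the wrist camera it gives the pose at the moment of the call.
- robot.finish_job(): hands the job in, once; it reports no verdict.
The state is a dict: "time": time; "qpos": joint angles; "joint_velocities": joint speeds; "tau": joint torques, N m; "tcp_pos": TCP position; "eef_rot": TCP orientation; "wrist_force": force on the tool from outside, world axes, zero at the start; "torque": the same for the moment, N m; "finger_gap": finger opening in m.
Only numpy, scipy, OpenCV 4.12 (cv2) and the standard library are available. Lean on these libraries where they do the work, as an engineer would, in place of code of your own. Each camera call takes 0.05 s, during which the arm holds its last target.

## Task

Push the tipping bucket over, past its latch, with a push on the rear of its tall push plate, so that all five beads run down the chute into the bowl, then let it swing back upright. After that take the stirrer from its dish and, with its foot down near the floor of the bowl, stir at least two full turns, some 20 mm off the centre of the bowl, so that it pushes the beads about. Stand the stirrer upright in its dish again; keep all beads in the bowl and leave the bottle, the pot and the white box where they are.

Things in the scene. Friction and masses are not known exactly. Their poses are not given: they have to be found in the camera images.
- bucket (a joint): angle of the spring-return steel tipping bucket in rad: 0 = upright and latched, grows as it tips towards the chute, stop at 1.3. It takes about 0.7 N m (some 8 N on the push plate) to push it past the latch in the first 0.2 rad, less after that. Beads run out from about 0.8, all within a second at 1.1 or more. Let go, it swings home and latches in about a second
- axle (a point): middle of the bucket's hinge axle, fixed to the stand 165 mm above the bench. x axis: level, the way the bucket dumps, straight towards the bowl; y along the axle; z up. The bucket turns about y. Posts and cam disc reach 75 mm to either side, up to 36 mm above the axle. The bucket's walls reach 45 mm above the axle, from 75 mm behind (-x) to 55 mm ahead of it
- push_plate (a point): rear face (the axle's -x side) of the tall flat steel push plate that stands across the bucket: middle line, 30 mm below its top edge; turns with the bucket. Upright, this point is 32 mm behind and 105 mm above the axle; free space behind it. Plate 96 mm wide, 4 mm thick, top 135 mm above the axle. Push it here and follow its arc about the axle, forward then down; a level push would slide off over its top
- bowl_in (a point): centre of the inner floor of the white ceramic bowl, fixed on the stand 172 mm from the axle along +x, 13 mm above the bench; axes as the axle's. The floor is flat to 30 mm from its centre, rises at about 23 degrees to 61 mm, then the wall goes up to the rim, 50 mm above this point, 65 mm inside radius, 70 outside. Beads come to rest in the middle: enter with the stirrer beside them, some 30 mm off centre
- chute_end (a point): middle of the lower end of the fixed sloping steel chute, 95 mm wide, that leads from the bucket into the bowl: about 52 mm from the bowl's middle towards the axle. It overhangs the bowl's rim; its side walls stand 25 mm high and it rises away from the bowl at 25 degrees over 85 mm
- stirrer_mid (a point): upright hand stirrer, half-way up its 180 mm height: round steel stem 14 mm thick on a flat grey disc foot 28 mm across and 20 mm high; about 0.16 kg, stands by itself in the steel dish. Hold it firmly for stirring (some 5 N at the foot turn it in a slack grip). z axis: up along the stem
- stirrer_foot (a point): centre of the underside of the stirrer's foot; the stem's top is 180 mm above it along z
- dish_in (a point): centre of the inner floor, 4 mm above the bench, of the shallow round steel dish where the stirrer stands: inside radius 49 mm, rim 5 mm above this floor, fixed to the bench
- bead0: one of the five dark polished grinding beads, smooth slippery balls 22 mm across, about 18 g; origin at its centre; they start in the bucket
- bead1: one of the five dark polished grinding beads, smooth slippery balls 22 mm across, about 18 g; origin at its centre; they start in the bucket
- bead2: one of the five dark polished grinding beads, smooth slippery balls 22 mm across, about 18 g; origin at its centre; they start in the bucket
- bead3: one of the five dark polished grinding beads, smooth slippery balls 22 mm across, about 18 g; origin at its centre; they start in the bucket
- bead4: one of the five dark polished grinding beads, smooth slippery balls 22 mm across, about 18 g; origin at its centre; they start in the bucket
- bottle: bystander, loose: closed clear glass bottle, 72 mm across, 170 mm tall; origin at the centre of its underside
- pot: bystander, loose: clear pot with a yellow lid, 68 mm across, 75 mm tall; origin at the centre of its underside
- tipbox: bystander, loose: white box 85 x 125 x 60 mm; origin at the centre of its underside

How it is judged (in metres and radians):
On the way, in this order (a step that is already met when the one before it is completed fails the run):
1. the bucket is pushed over past its latch (value of joint bucket above 0.8 rad), for 0.05 s.
2. all beads are in the bowl and the bucket has swung back upright (horizontal distance between each of bead0, bead1, bead2, bead3, bead4 and bowl_in below 0.06 m and z of each of bead0, bead1, bead2, bead3, bead4 in the frame of bowl_in below 0.045 m and value of joint bucket below 0.06 rad), for 0.1 s.
3. the stirrer's foot is low in the bowl, out towards the side away from the chute (z of stirrer_foot in the frame of bowl_in below 0.012 m and horizontal distance between stirrer_foot and bowl_in below 0.055 m and x of stirrer_foot in the frame of bowl_in above 0.011 m).
4. stirring, it passes one of the other sides (z of stirrer_foot in the frame of bowl_in below 0.012 m and horizontal distance between stirrer_foot and bowl_in below 0.055 m and x of stirrer_foot in the frame of bowl_in between -0.008 and 0.008 m and (y of stirrer_foot in the frame of bowl_in above 0.009 m or y of stirrer_foot in the frame of bowl_in below -0.009 m)).
5. it reaches the chute's side, with beads moving (z of stirrer_foot in the frame of bowl_in below 0.012 m and horizontal distance between stirrer_foot and bowl_in below 0.055 m and x of stirrer_foot in the frame of bowl_in below -0.011 m and linear speed of any of bead0, bead1, bead2, bead3, bead4 above 0.006 m/s).
6. it passes a side again (all of step 4).
7. it is back at the side away from the chute, with beads moving (all of step 3 and linear speed of any of bead0, bead1, bead2, bead3, bead4 above 0.006 m/s).
At the end, for the whole second after the job is handed in: All five beads lie in the bowl (within 60 mm of its middle, below the rim), the bucket is upright (within 0.06 rad), and the stirrer stands upright (within 0.1 rad) on the dish's floor, its foot within 36 mm of the dish's centre (all of step 2 and horizontal distance between stirrer_foot and dish_in below 0.036 m and z of stirrer_foot in the frame of dish_in below 0.008 m and angle between stirrer_mid's own z axis and vertical below 0.1 rad); the robot touches nothing.
It fails at once if the bottle is shifted by more than 30 mm or tipped (distance of bottle from where it was at the start of the episode above 0.03 m or angle between bottle's own z axis and vertical above 0.3 rad).
It fails at once if the pot is shifted by more than 30 mm or tipped (distance of pot from where it was at the start of the episode above 0.03 m or angle between pot's own z axis and vertical above 0.3 rad).
It fails at once if the white box is shifted by more than 30 mm or tipped (distance of tipbox from where it was at the start of the episode above 0.03 m or angle between tipbox's own z axis and vertical above 0.3 rad).
It also fails if it takes over 72 s, if anything falls off the work surface, if the arm or the gripper's body presses on something with over 40 N, if the wrist force passes 120 N, or if a joint passes its speed limit or range.

## Working session

There is one attempt and no reset: what is moved stays moved. The work goes in short steps, Python scripts to look and compute and a tool call to move; the robot and the scene stay as the last step left them, time stands still between calls to the robot, and variables do not carry over. Pictures are saved under pics/ and viewed, and the job is handed in when it is done.

Besides the shell and the picture viewer there is one more tool, called after "Request:" by a JSON object that holds its "name" and its "arguments". play_rows: Moves the arm, as the interface text tells. Its arguments: {"type":"object","properties":{"commands":{"type":"string"},"claw":{"type":"number"}},"required":["commands"]}

```bash
mkdir -p pics; python3 - <<'E'
from workcell import robot
import cv2,numpy as np
np.set_printoptions(precision=4,suppress=True)
print(robot.get_obs())
for n in("scene","top","wrist"):
    i=robot.camera_info(n); print(n,i)
    cv2.imwrite(f"pics/{n}0.png",robot.snapshot(n)[:,:,::-1])
E
```

```text
{'time': 0.0, 'qpos': array([-68.6102,  28.3145,  77.1266,   0.0004,  74.6278,  -5.474 ]), 'joint_velocities': array([ 0.0719, -0.0023,  0.073 , -0.0298, -0.0097,  0.0373]), 'tau': array([  0.0015, -87.8823, -38.1867,   0.071 ,   0.0533,  -0.0002]), 'tcp_pos': array([ 0.2823, -0.5573,  0.2916]), 'eef_rot': array([[ 0.4519, -0.8921, -0.0004],
       [-0.8921, -0.4519,  0.0011],
       [-0.0012, -0.0001, -1.    ]]), 'wrist_force': array([-1.1209,  0.2682, -0.0034]), 'torque': array([-0.0013, -0.0418, -0.0096]), 'finger_gap': 0.09118592433814303}
scene {'fx': 519.9428245747692, 'fy': 519.9428245747692, 'cx': 278.70216587921016, 'cy': 204.59837358547475, 'view': array([[-0.1314,  0.9911,  0.019 ,  0.0161],
       [ 0.6077,  0.0957, -0.7884, -0.2265],
       [-0.7832, -0.0921, -0.6149,  1.9189],
       [ 0.    ,  0.    ,  0.    ,  1.    ]])}
top {'fx': 444.16972217116086, 'fy': 444.16972217116086, 'cx': 274.6095881335306, 'cy': 203.69185390539383, 'view': array([[-0.023 , -0.9997,  0.0045,  0.0499],
       [-0.9817,  0.0217, -0.1893,  0.6034],
       [ 0.1892, -0.0088, -0.9819,  1.372 ],
       [ 0.    ,  0.    ,  0.    ,  1.    ]])}
wrist {'fx': 324.8300513381002, 'fy': 324.8300513381002, 'cx': 273.2654136302899, 'cy': 204.74825932841782, 'view': array([[ 0.4513, -0.8924, -0.0016, -0.6243],
       [-0.8523, -0.4316,  0.2956, -0.033 ],
       [-0.2645, -0.1321, -0.9553,  0.3924],
       [ 0.    ,  0.    ,  0.    ,  1.    ]])}
```

View pics/scene0.png

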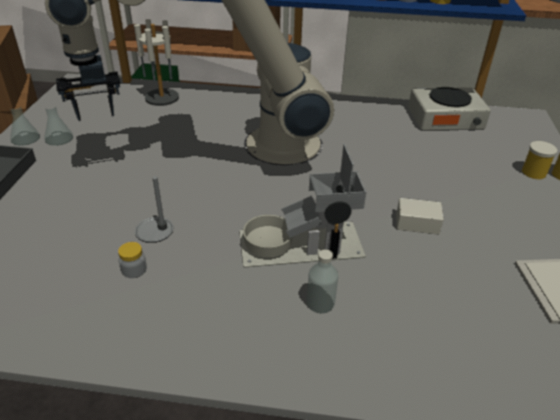

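View pics/top0.png

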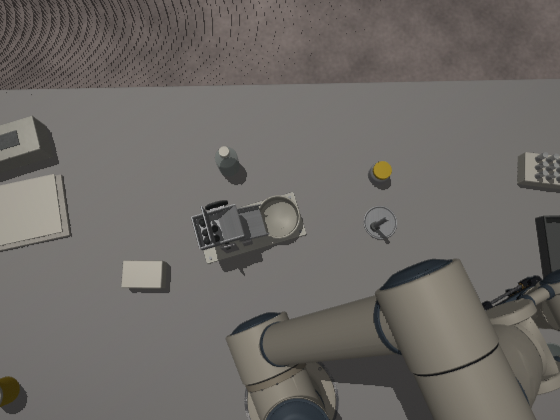

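View pics/wrist0.png

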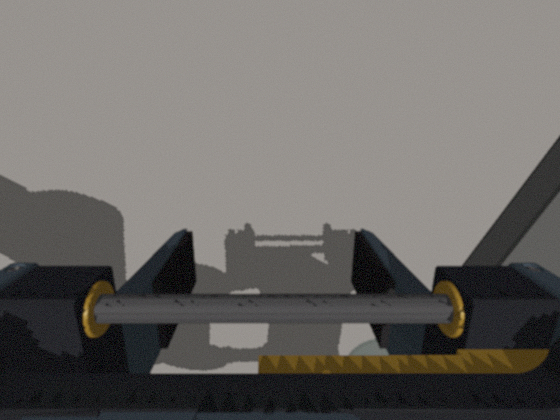

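The top view shows the bowl at about (281,219), the bucket at about (220,228), the dish and stirrer at about (380,223), the bottle at (227,157), the pot at (382,171) and the box at (143,274). I'll enlarge it for accurate measurements.

```bash
cat > h.py <<'E'
import numpy as np,cv2
from workcell import robot
np.set_printoptions(precision=4,suppress=True)
INFO={n:robot.camera_info(n) for n in("scene","top")}
def ray(n,u,v,info=None):
    i=info or INFO[n]; V=i["view"];R=V[:3,:3];t=V[:3,3]
    d=R.T@np.array([(u-i["cx"])/i["fx"],(v-i["cy"])/i["fy"],1]); return -R.T@t,d/np.linalg.norm(d)
def plane(n,u,v,z,info=None):
    c,d=ray(n,u,v,info); return c+d*(z-c[2])/d[2]
def tri(a,b):
    c1,d1=ray(*a);c2,d2=ray(*b)
    s=np.linalg.lstsq(np.c_[d1,-d2],c2-c1,rcond=None)[0]
    p,q=c1+s[0]*d1,c2+s[1]*d2
    return (p+q)/2,np.linalg.norm(p-q)
def proj(n,p,info=None):
    i=info or INFO[n]; c=i["view"][:3,:3]@np.asarray(p)+i["view"][:3,3]
    return np.array([i["fx"]*c[0]/c[2]+i["cx"],i["fy"]*c[1]/c[2]+i["cy"]])
def snap(n,f,crop=None,k=1):
    im=robot.snapshot(n)[:,:,::-1].copy(); cv2.imwrite(f"pics/{f}_raw.png",im)
    if crop: x0,y0,x1,y1=crop; im=im[y0:y1,x0:x1]
    cv2.imwrite(f"pics/{f}.png",cv2.resize(im,None,fx=k,fy=k,interpolation=cv2.INTER_CUBIC)); return im
E
python3 - <<'E'
import cv2
def c(s,o,b,k):
    im=cv2.imread(s);x0,y0,x1,y1=b
    cv2.imwrite(o,cv2.resize(im[y0:y1,x0:x1],None,fx=k,fy=k,interpolation=cv2.INTER_CUBIC))
c("pics/top0.png","pics/topA.png",(180,130,310,280),4)
c("pics/top0.png","pics/topB.png",(350,150,420,250),5)
c("pics/scene0.png","pics/sceneA.png",(230,140,380,320),3.3)
c("pics/scene0.png","pics/sceneB.png",(110,170,190,280),5)
E
```

```text
(no output)
```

View pics/topA.png

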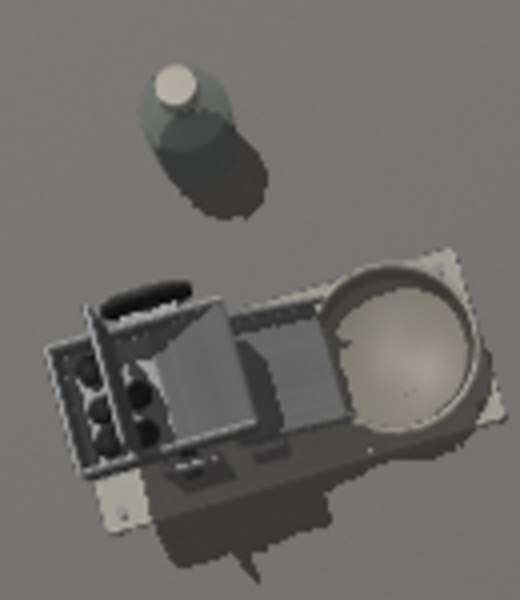

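View pics/topB.png

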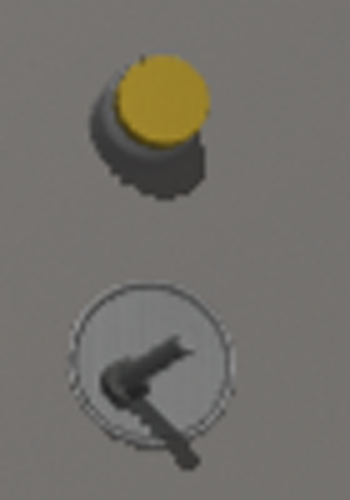

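View pics/sceneA.png

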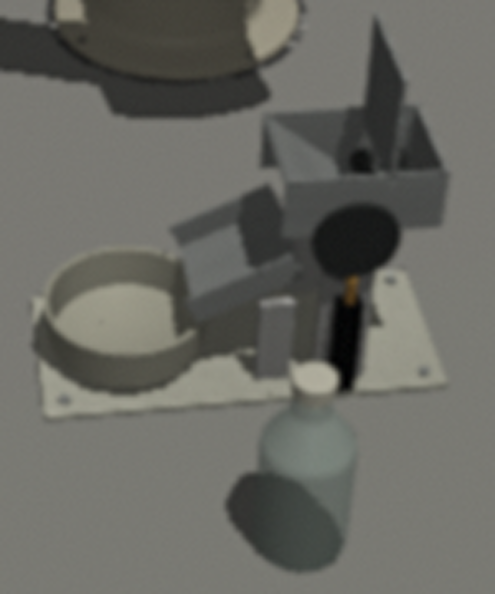

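View pics/sceneB.png

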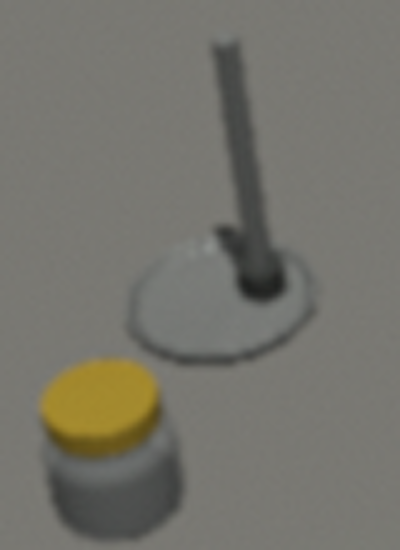

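```bash
python3 - <<'E'
from h import *
A=lambda x,y:(180+x/4,130+y/4)
S=lambda x,y:(230+x/3.3,140+y/3.3)
B=lambda x,y:(350+x/5,150+y/5); SB=lambda x,y:(110+x/5,170+y/5)
bowl=plane("top",*A(393,349),.063); print("bowl top",bowl)
# scene rim: outer ellipse x 45..205, rows 247..~? 
c=[plane("top",*A(*p),.210) for p in[(47,348),(83,477),(255,427),(222,300)]]
print("bucket corners",*c)
print("edges",[np.linalg.norm(c[i]-c[(i+1)%4]) for i in range(4)])
for a,b in((c[1],c[2]),(c[0],c[3])): d=b-a; print("dir",np.degrees(np.arctan2(d[1],d[0])))
d=c[1]-c[0];print("axledir+90?",np.degrees(np.arctan2(d[1],d[0])))
pb=[plane("top",*A(*p),.008) for p in[(115,533),(508,418),(455,248)]];print("base",*pb)
d=pb[1]-pb[0];print(np.degrees(np.arctan2(d[1],d[0])))
m=(c[0]+c[1])/2; f=(c[2]+c[3])/2; print("rear mid",m,"front mid",f)
u=(f-m)/np.linalg.norm(f-m); ax=m+u*.075; print("axle",ax, "dist",np.linalg.norm((bowl-ax)[:2]), np.degrees(np.arctan2(*(bowl-ax)[[1,0]])))
# plate top corners
print("plate top scene/ top tri: ",tri(("scene",*S(376,17)),("top",*A(85,305))))
print("plate other",plane("top",*A(130,470),.30))
print("stir foot top-view",plane("top",*B(123,384),.014),"stir top",plane("top",*B(181,347),.184))
print("scene foot",plane("scene",*SB(261,287),.004),"top",plane("scene",*SB(227,43),.184))
print("dish",plane("top",*B(152,366),.009),plane("scene",*SB(221,297),.009))
print("bottle",plane("scene",*S(305,520),0),plane("top",*A(177,85),.17),"pot",plane("top",*B(163,100),.075))
print("box",plane("top",143,274,.06))
print("bowl scene rim",plane("scene",*S(124,313),.063))
E
```

```text
bowl top [0.5591 0.0258 0.063 ]
bucket corners [0.5416 0.2746 0.21  ] [0.4492 0.2482 0.21  ] [0.4818 0.1271 0.21  ] [0.5737 0.1498 0.21  ]
edges [np.float64(0.09610298474067439), np.float64(0.12545466003504857), np.float64(0.09466337443154477), np.float64(0.128872238428266)]
dir -74.95547940030288
dir -75.59875218473337
axledir+90? -164.05589748307767
base [0.4219 0.2541 0.008 ] [ 0.5084 -0.0683  0.008 ] [ 0.6524 -0.0291  0.008 ]
-74.96944298860512
rear mid [0.4954 0.2614 0.21  ] front mid [0.5277 0.1385 0.21  ]
axle [0.5145 0.1889 0.21  ] dist 0.1691186364191925 -74.70781151992001
plate top scene/ top tri:  (array([0.547 , 0.2178, 0.3441]), np.float64(0.017227888866695597))
plate other [0.4448 0.2033 0.3   ]
stir foot top-view [ 0.5281 -0.291   0.014 ] stir top [ 0.5263 -0.2863  0.184 ]
scene foot [ 0.5337 -0.2903  0.004 ] top [ 0.5405 -0.2851  0.184 ]
dish [ 0.5404 -0.3122  0.009 ] [ 0.5515 -0.308   0.009 ]
bottle [0.7328 0.1936 0.    ] [0.7478 0.186  0.17  ] pot [ 0.7041 -0.3147  0.075 ]
box [0.3901 0.4511 0.06  ]
bowl scene rim [0.5857 0.0296 0.063 ]
```

```bash
cat > ov.py <<'E'
from h import *
th=np.radians(-75); U=np.array([np.cos(th),np.sin(th),0]); W=np.array([-U[1],U[0],0]); Z=np.array([0,0,1.])
AX=np.array([.5150,.190,.165]); BOWL=AX+.172*U; BOWL[2]=.013
FOOT=np.array([.530,-.2905,.004]);DISH=np.array([.544,-.310,.004])
def circ(c,r,z): return [np.array([c[0]+r*np.cos(a),c[1]+r*np.sin(a),z]) for a in np.linspace(0,2*np.pi,49)]
def L(x,y,z): return AX+x*U+y*W+z*Z
lines=[circ(BOWL,.07,.063),circ(BOWL,.065,.063),[L(-.075,-.048,.045),L(-.075,.048,.045),L(.055,.048,.045),L(.055,-.048,.045),L(-.075,-.048,.045)],
[L(-.032,-.048,.135),L(-.032,.048,.135),L(-.032,.048,.045)],
circ(FOOT,.014,.004),circ(FOOT,.007,.184),circ(DISH,.05,.009)]
def draw(n,src,out,b,k):
    im=cv2.imread(src);x0,y0,x1,y1=b
    im=cv2.resize(im[y0:y1,x0:x1],None,fx=k,fy=k,interpolation=cv2.INTER_CUBIC)
    for l in lines:
        p=np.array([(proj(n,q)-[x0,y0]+.5)*k for q in l]); cv2.polylines(im,[np.int32(p*8)],False,(0,0,255),1,cv2.LINE_AA,3)
    return im
if __name__=="__main__":
    a=draw("top","pics/top0.png","",(180,150,410,290),3.4);cv2.imwrite("pics/ovt.png",a)
    a=draw("scene","pics/scene0.png","",(130,140,380,290),3.2);cv2.imwrite("pics/ovs.png",a)
E
python3 ov.py
```

```text
(no output)
```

View pics/ovt.png

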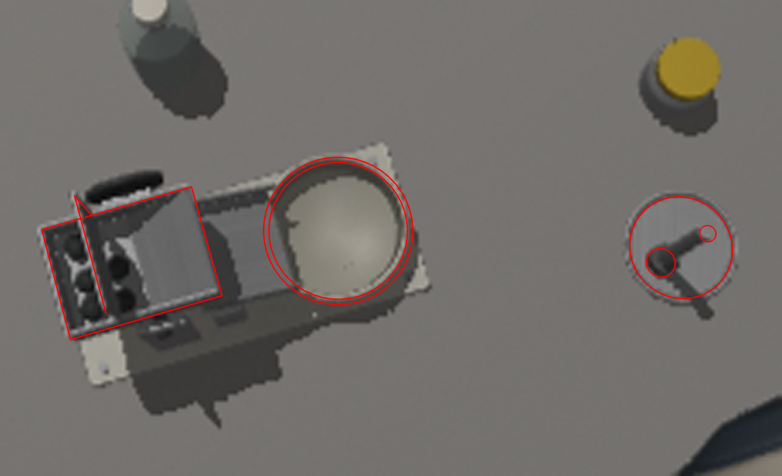

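View pics/ovs.png

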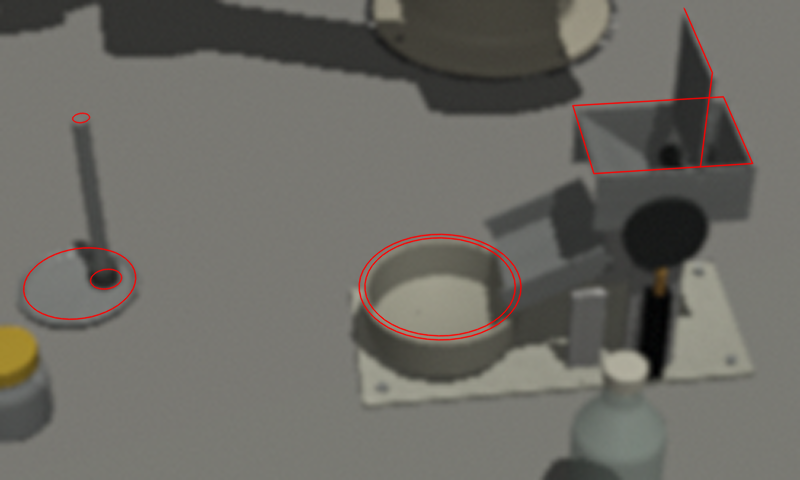

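Request:
{"name": "play_rows", "arguments": {"commands": "9 34 16 0 0 0.54;9 34 16 0 0 0.54;9 34 16 0 0 0.54;9 34 16 0 0 0.54;9 34 16 0 0 0.54;9 34 16 0 0 0.54;9 34 16 0 0 0.54;9 34 16 0 0 0.54", "claw": 255}}

```text
time: 0.82
tcp_pos: [0.3543, -0.2838, 0.4209]
eef_rot: [[0.798, -0.603, -0.0], [-0.603, -0.798, 0.0], [-0.0, -0.0, -1.0]]
wrist_force: [1.0, -0.6, 0.1]
finger_gap: 0.0404
```

Request:
{"name": "play_rows", "arguments": {"commands": "9 34 0 0 0 0.54;9 34 0 0 0 0.54;9 34 0 0 0 0.54;9 34 0 0 0 0.54;9 34 0 0 0 0.54;9 34 0 0 0 0.54;9 34 0 0 0 0.54;9 34 0 0 0 0.54"}}

```text
time: 1.48
tcp_pos: [0.4263, -0.0118, 0.4202]
eef_rot: [[0.981, -0.193, 0.0], [-0.193, -0.981, -0.0], [0.0, 0.0, -1.0]]
wrist_force: [0.6, -0.4, 0.3]
finger_gap: 0.0003
```

```bash
python3 - <<'E'
from h import *
o=robot.get_obs();print(o["time"],o["tcp_pos"],o["eef_rot"],o["wrist_force"],o["qpos"],o["finger_gap"])
i=robot.camera_info("wrist");print(i["view"]); np.save("w1.npy",i["view"])
snap("wrist","w1");snap("top","t1")
E
```

```text
1.4833 [ 0.4263 -0.0118  0.4202] [[ 0.9811 -0.1933  0.0001]
 [-0.1933 -0.9811 -0.    ]
 [ 0.0001  0.     -1.    ]] [ 0.5952 -0.4079  0.3022] [-9.6155  4.9891 90.8724 -0.001  84.135   1.5274] 0.00030675741834818184
[[ 0.981  -0.1938 -0.0004 -0.4203]
 [-0.185  -0.9373  0.2953 -0.0031]
 [-0.0576 -0.2896 -0.9554  0.5353]
 [ 0.      0.      0.      1.    ]]
```

View pics/w1.png

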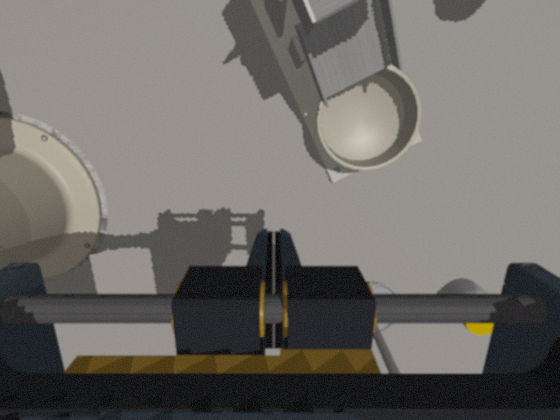

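```bash
python3 - <<'E'
import cv2
im=cv2.imread("pics/w1.png")[0:190,290:440]
cv2.imwrite("pics/w1z.png",cv2.resize(im,None,fx=3,fy=3,interpolation=cv2.INTER_CUBIC))
im=cv2.imread("pics/t1_raw.png")[130:280,180:420]
cv2.imwrite("pics/t1z.png",cv2.resize(im,None,fx=3.3,fy=3.3,interpolation=cv2.INTER_CUBIC))
E
```

```text
(no output)
```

View pics/w1z.png

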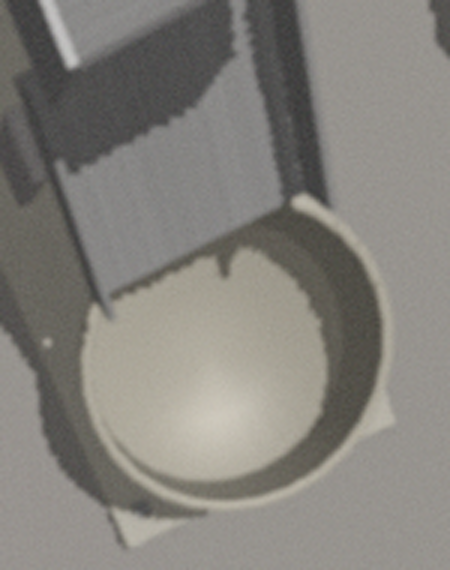

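```bash
python3 - <<'E'
from h import *
from scipy.optimize import least_squares
i=robot.camera_info("wrist"); i["view"]=np.load("w1.npy")
P=np.array([plane("w",290+x/3-.3,y/3-.3,.063,i)[:2] for x,y in[(393,340),(376,270),(345,225),(380,395),(355,440),(300,488),(235,507),(165,493),(115,455)]])
r=least_squares(lambda q:np.hypot(*(P-q[:2]).T)-q[2],[.56,.03,.07]);print(r.x,r.fun)
# chute lower end corners, zoom (108,318),(290,205): direction
E
```

```text
[0.5644 0.0284 0.0682] [ 0.0006 -0.0006  0.0002 -0.0002 -0.0002  0.0002  0.0001 -0.0004  0.0002]
```

View pics/t1z.png

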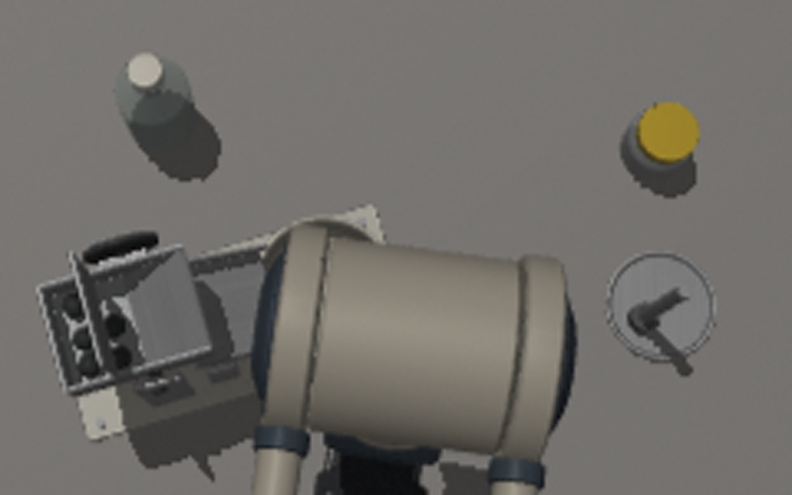

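Request:
{"name": "play_rows", "arguments": {"commands": "9 35 0 0 0 0.54;9 35 0 0 0 0.54;9 35 0 0 0 0.54;9 35 0 0 0 0.54;9 35 0 0 0 0.54;9 35 0 0 0 0.54;9 35 0 0 0 0.54;9 35 0 0 0 0.54"}}

```text
time: 2.25
tcp_pos: [0.4986, 0.2677, 0.42]
eef_rot: [[0.967, 0.254, -0.0], [0.254, -0.967, -0.0], [-0.0, 0.0, -1.0]]
wrist_force: [0.5, -0.2, 0.4]
finger_gap: 0.0001
```

```bash
python3 - <<'E'
from h import *
o=robot.get_obs();print(o["time"],o["tcp_pos"],o["eef_rot"],o["wrist_force"],o["qpos"])
i=robot.camera_info("wrist"); np.save("w2.npy",i["view"])
snap("wrist","w2");snap("scene","s2",(230,80,380,260),3.3)
E
```

```text
2.25 [0.4986 0.2677 0.42  ] [[ 0.9671  0.2545 -0.0002]
 [ 0.2545 -0.9671 -0.0003]
 [-0.0003  0.0003 -1.    ]] [ 0.465  -0.2471  0.3858] [22.1947 17.8112 74.0618 -0.0125 88.1457  7.4537]
```

View pics/w2.png

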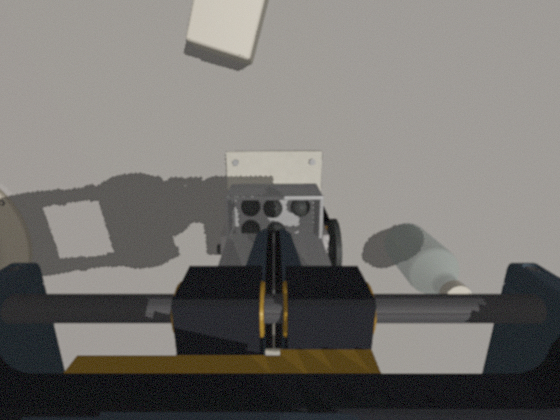

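View pics/s2.png

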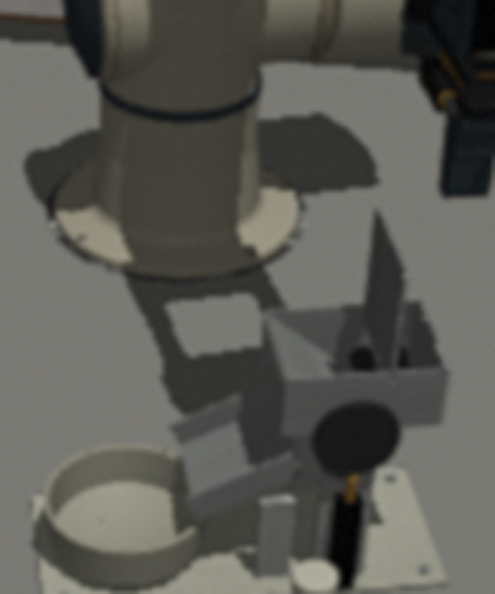

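```bash
python3 - <<'E'
from h import *
i=robot.camera_info("wrist"); i["view"]=np.load("w2.npy")
a=plane("w",228,187,.21,i);b=plane("w",323,187,.21,i);print(a,b,np.linalg.norm(a-b))
m=(a+b)/2;U=np.array([.2588,-.9659,0]);print("rear mid",m,"axle",m+.075*U)
# contact path of finger tip front-bottom edge; TCP targets
AX=np.array([.519,.193,.165]); 
import math
r=math.hypot(.032,.105)
prev=None
for ph in np.arange(0,1.26,.1):
    a=math.atan2(.105,-.032)-ph
    P=AX+r*math.cos(a)*U+np.array([0,0,r*math.sin(a)])
    T=P-.016*U+np.array([0,0,.078]); print(round(ph,2),T, (T-prev)*1000 if prev is not None else ""); prev=T
E
```

```text
[0.4544 0.2649 0.21  ] [0.5423 0.288  0.21  ] 0.09089361547261844
rear mid [0.4984 0.2764 0.21  ] axle [0.5178 0.204  0.21  ]
0.0 [0.5066 0.2394 0.348 ] 
0.1 [0.5093 0.2291 0.3507] [  2.7542 -10.2795   2.6701]
0.2 [0.5121 0.2186 0.3523] [  2.8095 -10.4856   1.5943]
0.3 [0.515  0.208  0.3528] [  2.8366 -10.5869   0.5026]
0.4 [0.5178 0.1974 0.3522] [  2.8354 -10.5825  -0.5942]
0.5 [0.5206 0.187  0.3505] [  2.8059 -10.4724  -1.685 ]
0.6 [0.5234 0.1767 0.3477] [  2.7484 -10.2575  -2.759 ]
0.7 [0.526  0.1668 0.3439] [ 2.6634 -9.9403 -3.8054]
0.8 [0.5286 0.1572 0.3391] [ 2.5517 -9.5236 -4.8138]
0.9 [0.531  0.1482 0.3333] [ 2.4146 -9.0119 -5.7741]
1.0 [0.5333 0.1398 0.3267] [ 2.2534 -8.4101 -6.6767]
1.1 [0.5353 0.1321 0.3191] [ 2.0696 -7.7242 -7.5126]
1.2 [0.5372 0.1251 0.3109] [ 1.8652 -6.9612 -8.2734]
```

Request:
{"name": "play_rows", "arguments": {"commands": "0 0 -24 0 0 0;0 0 -24 0 0 0;0 0 -24 0 0 0;1.3 -5 0 0 0 0;1.3 -5 0 0 0 0;0 0 0 0 0 0"}}

```text
time: 2.85
tcp_pos: [0.5018, 0.2552, 0.3496]
eef_rot: [[0.968, 0.251, 0.001], [0.251, -0.968, 0.0], [0.001, 0.0, -1.0]]
wrist_force: [0.1, -0.6, 0.6]
finger_gap: 0.0006
```

Request:
{"name": "play_rows", "arguments": {"commands": "0.5 -2 0 0 0 0;0.5 -2 0 0 0 0;0.5 -2 0 0 0 0"}}

```text
time: 3.1
tcp_pos: [0.5028, 0.2502, 0.3492]
eef_rot: [[0.968, 0.252, 0.002], [0.252, -0.968, 0.001], [0.002, -0.0, -1.0]]
wrist_force: [-0.6, -0.4, 0.7]
finger_gap: 0.0007
```

Request:
{"name": "play_rows", "arguments": {"commands": "0.5 -2 0 0 0 0;0.5 -2 0 0 0 0;0 0 0 0 0 0"}}

```text
time: 3.35
tcp_pos: [0.5036, 0.2461, 0.3484]
eef_rot: [[0.968, 0.252, 0.0], [0.252, -0.968, -0.0], [0.0, 0.0, -1.0]]
wrist_force: [-0.1, 0.1, 0.4]
finger_gap: 0.0005
```

Request:
{"name": "play_rows", "arguments": {"commands": "0.5 -2 0 0 0 0;0.5 -2 0 0 0 0;0 0 0 0 0 0"}}

```text
time: 3.6
tcp_pos: [0.5046, 0.2421, 0.3482]
eef_rot: [[0.968, 0.252, -0.0], [0.252, -0.968, -0.0], [-0.0, 0.0, -1.0]]
wrist_force: [0.1, 0.6, 0.1]
finger_gap: 0.0003
```

Request:
{"name": "play_rows", "arguments": {"commands": "0.5 -2 0 0 0 0;0.5 -2 0 0 0 0;0 0 0 0 0 0"}}

```text
time: 3.85
tcp_pos: [0.5056, 0.2383, 0.3484]
eef_rot: [[0.968, 0.252, 0.0], [0.252, -0.968, 0.0], [0.0, -0.0, -1.0]]
wrist_force: [-0.8, 2.3, 2.6]
finger_gap: 0.0007
```

Request:
{"name": "play_rows", "arguments": {"commands": "2.7 -10.3 2.6 0 0 0;2.8 -10.5 1.6 0 0 0;2.8 -10.6 0.5 0 0 0;2.8 -10.6 -0.6 0 0 0"}}

```text
time: 4.18
tcp_pos: [0.5167, 0.1958, 0.3524]
eef_rot: [[0.968, 0.253, 0.0], [0.253, -0.968, 0.0], [0.0, -0.0, -1.0]]
wrist_force: [0.5, 2.4, -0.4]
finger_gap: 0.0004
```

Request:
{"name": "play_rows", "arguments": {"commands": "2.8 -10.5 -1.7 0 0 0;2.8 -10.3 -2.8 0 0 0;2.7 -9.9 -3.8 0 0 0;2.6 -9.5 -4.8 0 0 0;2.4 -9 -5.8 0 0 0;2.3 -8.4 -6.7 0 0 0;2.1 -7.7 -7.5 0 0 0"}}

```text
time: 4.77
tcp_pos: [0.5345, 0.1302, 0.3185]
eef_rot: [[0.968, 0.252, 0.0], [0.252, -0.968, -0.0], [-0.0, 0.0, -1.0]]
wrist_force: [-1.1, 3.1, 1.0]
finger_gap: 0.0006
```

Request:
{"name": "play_rows", "arguments": {"commands": "1.8 -7 -8.2 0 0 0;0 0 0 0 0 0;0 0 0 0 0 0;0 0 0 0 0 0;0 0 0 0 0 0;0 0 0 0 0 0;0 0 0 0 0 0;0 0 0 0 0 0"}}

```text
time: 5.43
tcp_pos: [0.536, 0.1243, 0.3112]
eef_rot: [[0.968, 0.253, 0.0], [0.253, -0.968, -0.0], [0.0, 0.0, -1.0]]
wrist_force: [-2.6, -0.7, 2.9]
finger_gap: 0.0002
```

```bash
python3 - <<'E'
from h import *
snap("wrist","w3");snap("scene","s3",(230,80,380,260),3.3)
E
```

```text
(no output)
```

View pics/s3.png

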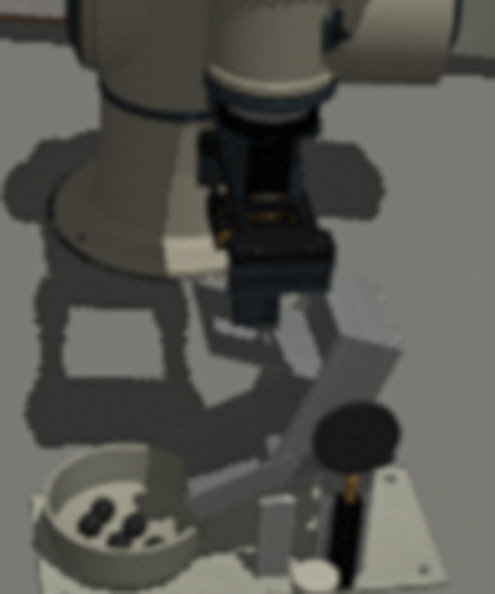

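View pics/w3.png

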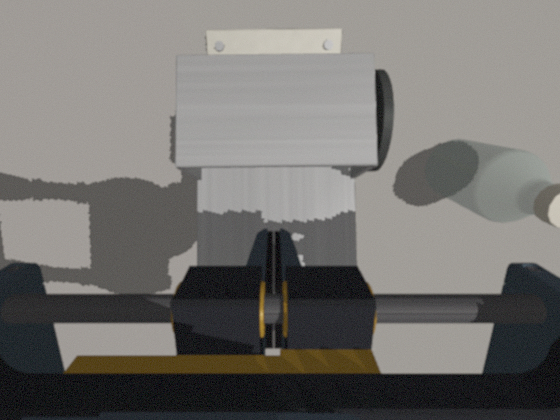

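Request:
{"name": "play_rows", "arguments": {"commands": "0 0 30 0 0 0;0 0 38 0 0 0;0 0 38 0 0 0;0 0 30 0 0 0;0 0 0 0 0 0;0 0 0 0 0 0;0 0 0 0 0 0;0 0 0 0 0 0", "claw": 0}}

```text
time: 6.2
tcp_pos: [0.5358, 0.1241, 0.4457]
eef_rot: [[0.968, 0.252, -0.002], [0.252, -0.968, -0.0], [-0.002, -0.0, -1.0]]
wrist_force: [-0.3, 0.5, -0.4]
finger_gap: 0.0506
```

Request:
{"name": "play_rows", "arguments": {"commands": "0 -38 0 0 0 0;0 -38 0 0 0 0;0 -38 0 0 0 0;0 -38 0 0 0 0;0 -30 0 0 0 0;0 0 0 0 0 0;0 0 0 0 0 0"}}

```text
time: 6.78
tcp_pos: [0.5358, -0.0592, 0.4458]
eef_rot: [[0.968, 0.25, -0.002], [0.25, -0.968, 0.0], [-0.002, -0.001, -1.0]]
wrist_force: [-0.7, -0.5, 0.2]
finger_gap: 0.0913
```

```bash
python3 - <<'E'
from h import *
o=robot.get_obs();print(o["time"],o["tcp_pos"],o["wrist_force"],o["finger_gap"])
i=robot.camera_info("wrist"); np.save("w4.npy",i["view"])
snap("wrist","w4");snap("scene","s4",(130,80,380,260),3.2)
E
```

```text
6.7833 [ 0.5358 -0.0592  0.4458] [-0.6579 -0.4554  0.2089] 0.09132003912669077
```

View pics/w4.png

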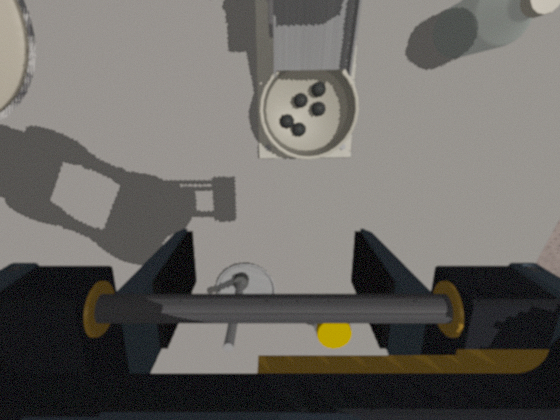

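View pics/s4.png

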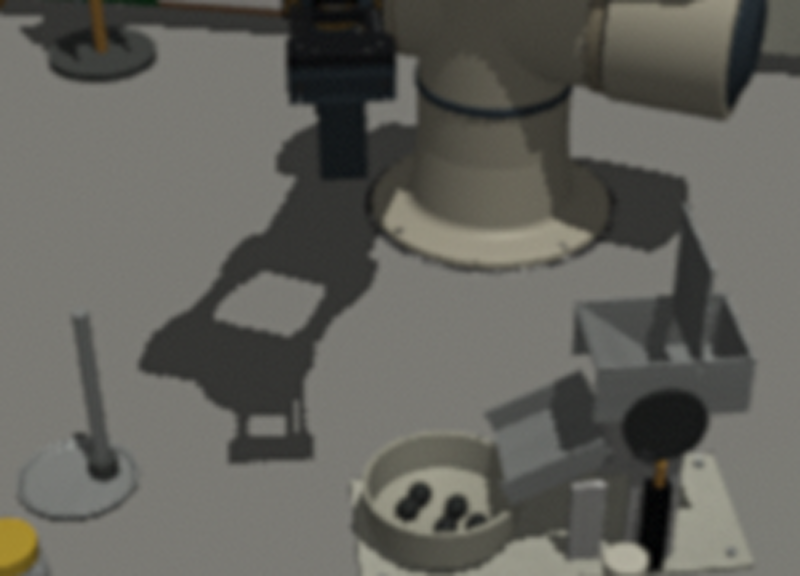

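```bash
python3 - <<'E'
from h import *
i=robot.camera_info("wrist"); i["view"]=np.load("w4.npy")
im=cv2.imread("pics/w4.png")
k=cv2.resize(im[50:170,245:370],None,fx=4,fy=4,interpolation=cv2.INTER_CUBIC)
k2=cv2.resize(im[255:355,190:290],None,fx=4,fy=4,interpolation=cv2.INTER_CUBIC)
k2=cv2.copyMakeBorder(k2,0,80,0,0,cv2.BORDER_CONSTANT)[:480]
cv2.imwrite("pics/w4z.png",np.hstack([k[:480],k2[:480][:, :300]]))
print("foot",plane("w",241,281,.014,i),"dish",plane("w",244,289,.009,i))
for n,f in(("scene",(162.2,227.4)),("top",(374.6,226.6))):
    print(n,proj(n,[.533,-.2905,.014]),f)
E
```

```text
foot [ 0.5335 -0.2895  0.014 ] dish [ 0.5427 -0.3074  0.009 ]
scene [161.8088 224.6237] (162.2, 227.4)
top [374.3399 225.3386] (374.6, 226.6)
```

View pics/w4z.png

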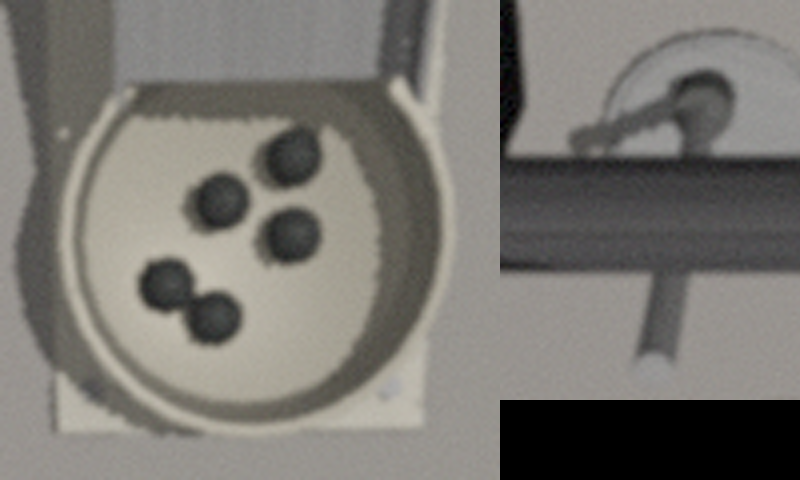

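```bash
python3 - <<'E'
from h import *
i=robot.camera_info("wrist"); i["view"]=np.load("w4.npy")
print("bowl",plane("w",309.2,109.6,.063,i))
print("rimL,R",plane("w",245+62/4-.4,109.6,.063,i),plane("w",245+455/4-.4,109.6,.063,i))
print("stemtop",plane("w",228.3,345.2,.184,i), "foot top", plane("w",190+205/4,255+95/4,.024,i))
E
```

```text
bowl [0.5645 0.0282 0.063 ]
rimL,R [0.4978 0.011  0.063 ] [0.6312 0.0453 0.063 ]
stemtop [ 0.5324 -0.2854  0.184 ] foot top [ 0.5326 -0.279   0.024 ]
```

Request:
{"name": "play_rows", "arguments": {"commands": "-0.5 -38 0 0 0 0;-0.5 -38 0 0 0 0;-0.5 -38 0 0 0 0;-0.5 -38 0 0 0 0;-0.5 -38 0 0 0 0;-0.5 -39 0 0 0 0;0 0 0 0 0 0;0 0 0 0 0 0"}}

```text
time: 7.55
tcp_pos: [0.5333, -0.2874, 0.4461]
eef_rot: [[0.968, 0.251, -0.001], [0.251, -0.968, 0.001], [-0.001, -0.001, -1.0]]
wrist_force: [0.6, 0.1, 0.4]
finger_gap: 0.0911
```

Request:
{"name": "play_rows", "arguments": {"commands": "0 0 -38 0 0 0;0 0 -38 0 0 0;0 0 -38 0 0 0;0 0 0 0 0 0;0 0 0 0 0 0"}}

```text
time: 7.97
tcp_pos: [0.5331, -0.285, 0.3326]
eef_rot: [[0.967, 0.254, -0.003], [0.254, -0.967, 0.002], [-0.002, -0.003, -1.0]]
wrist_force: [-0.4, -0.3, 1.7]
finger_gap: 0.0912
```

```bash
python3 - <<'E'
from h import *
o=robot.get_obs();print(o["time"],o["tcp_pos"],o["wrist_force"],o["finger_gap"],o["eef_rot"])
i=robot.camera_info("wrist"); np.save("w5.npy",i["view"])
snap("wrist","w5");snap("scene","s5",(100,80,230,260),3.3)
E
```

```text
7.9667 [ 0.5331 -0.285   0.3326] [-0.4133 -0.2799  1.6557] 0.09122339310407553 [[ 0.9671  0.2542 -0.0027]
 [ 0.2542 -0.9671  0.0021]
 [-0.0021 -0.0027 -1.    ]]
```

View pics/w5.png

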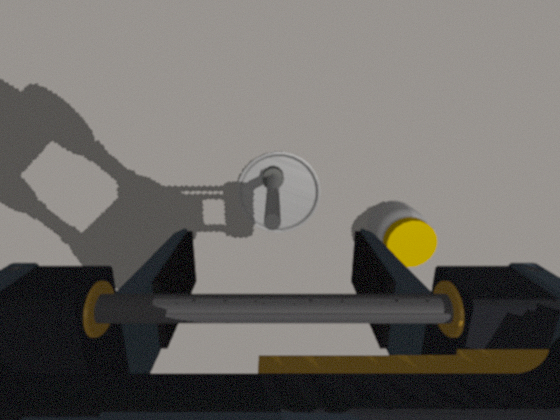

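View pics/s5.png

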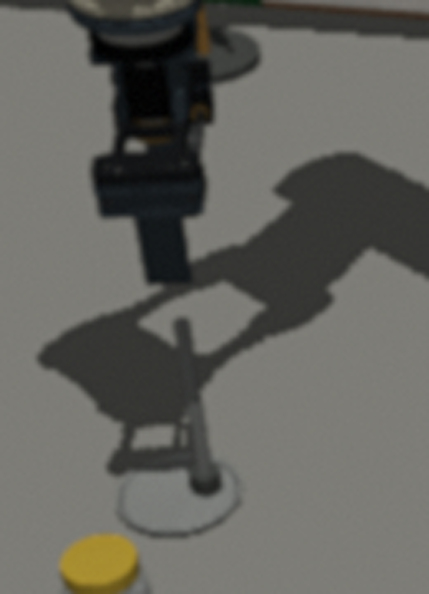

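```bash
python3 - <<'E'
from h import *
i=robot.camera_info("wrist"); i["view"]=np.load("w5.npy")
print("stemtop",plane("w",272.5,224,.184,i), "foot top", plane("w",272.5,177,.024,i),"dish",plane("w",279,191,.009,i))
E
```

```text
stemtop [ 0.5336 -0.2908  0.184 ] foot top [ 0.532  -0.2876  0.024 ] dish [ 0.5458 -0.3068  0.009 ]
```

Request:
{"name": "play_rows", "arguments": {"commands": "0 -4 -30 0 0 0;0 0 -36 0 0 0;0 0 -36 0 0 0;0 0 -24 0 0 0;0 0 -9 0 0 0;0 0 0 0 0 0;0 0 0 0 0 0"}}

```text
time: 8.65
tcp_pos: [0.5342, -0.2914, 0.2002]
eef_rot: [[0.968, 0.253, 0.002], [0.253, -0.968, -0.002], [0.002, 0.002, -1.0]]
wrist_force: [-0.9, -0.0, 0.4]
finger_gap: 0.0913
```

Request:
{"name": "play_rows", "arguments": {"commands": "0 0 0 0 0 0;0 0 0 0 0 0;0 0 0 0 0 0;0 0 0 0 0 0;0 0 0 0 0 0;0 0 0 0 0 0;0 0 0 0 0 0;0 0 0 0 0 0", "claw": 255}}

```text
time: 9.32
tcp_pos: [0.5331, -0.2909, 0.198]
eef_rot: [[0.968, 0.252, -0.0], [0.252, -0.968, 0.0], [-0.0, -0.0, -1.0]]
wrist_force: [0.3, 0.6, 0.4]
finger_gap: 0.041
```

```bash
python3 - <<'E'
from h import *
o=robot.get_obs();print(o["time"],o["tcp_pos"],o["wrist_force"],o["finger_gap"],o["eef_rot"])
i=robot.camera_info("wrist"); np.save("w6.npy",i["view"])
snap("wrist","w6");snap("scene","s6",(100,80,230,260),3.3)
E
```

```text
9.3167 [ 0.5331 -0.2909  0.198 ] [0.2975 0.6281 0.3588] 0.04102880631820556 [[ 0.9676  0.2524 -0.    ]
 [ 0.2524 -0.9676  0.    ]
 [-0.     -0.0001 -1.    ]]
```

View pics/w6.png

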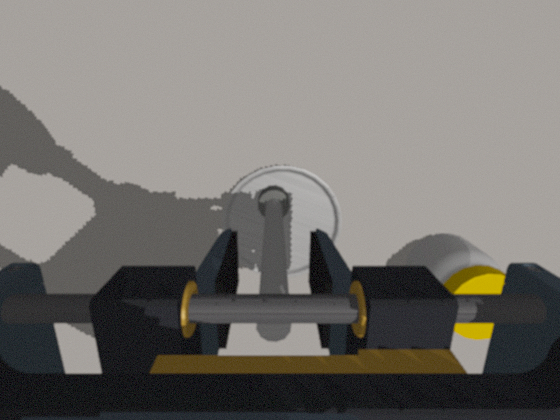

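View pics/s6.png

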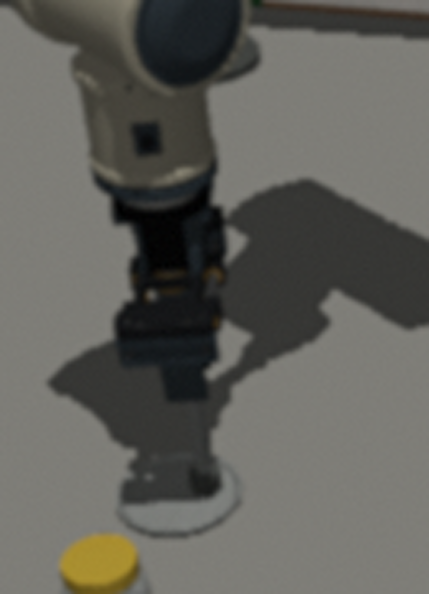

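Request:
{"name": "play_rows", "arguments": {"commands": "0 0 0 0 0 0;0 0 0 0 0 0;0 0 0 0 0 0;0 0 0 0 0 0;0 0 0 0 0 0;0 0 0 0 0 0;0 0 0 0 0 0"}}

```text
time: 10.0
tcp_pos: [0.5331, -0.2909, 0.198]
eef_rot: [[0.968, 0.252, -0.0], [0.252, -0.968, 0.0], [-0.0, -0.0, -1.0]]
wrist_force: [0.3, 0.9, -0.9]
finger_gap: 0.0133
```

Request:
{"name": "play_rows", "arguments": {"commands": "0 0 0 0 0 0;0 0 6 0 0 0;0 0 6 0 0 0;0 0 6 0 0 0;0 0 6 0 0 0;0 0 6 0 0 0;0 0 0 0 0 0;0 0 0 0 0 0"}}

```text
time: 10.67
tcp_pos: [0.5332, -0.291, 0.2285]
eef_rot: [[0.968, 0.252, 0.001], [0.252, -0.968, -0.0], [0.001, 0.001, -1.0]]
wrist_force: [-0.3, -0.6, -1.8]
finger_gap: 0.0137
```

```bash
python3 - <<'E'
from h import *
o=robot.get_obs();print(o["time"],o["tcp_pos"],o["wrist_force"],o["torque"],o["finger_gap"],o["eef_rot"])
i=robot.camera_info("wrist"); np.save("w7.npy",i["view"])
snap("wrist","w7");snap("scene","s7",(100,80,230,260),3.3)
E
```

```text
10.6667 [ 0.5332 -0.291   0.2285] [-0.3455 -0.5815 -1.8456] [ 0.0005 -0.0531 -0.0007] 0.013737135313145195 [[ 0.9676  0.2524  0.0007]
 [ 0.2524 -0.9676 -0.0005]
 [ 0.0006  0.0007 -1.    ]]
```

View pics/w7.png

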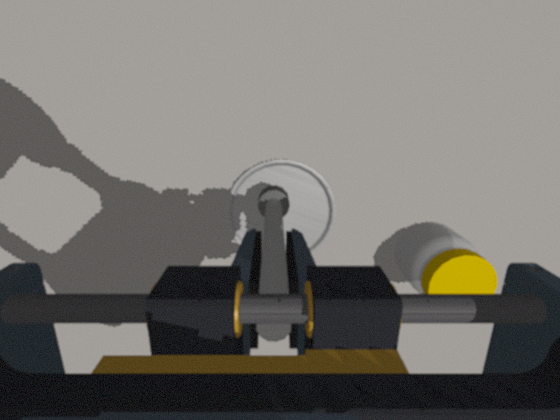

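View pics/s7.png

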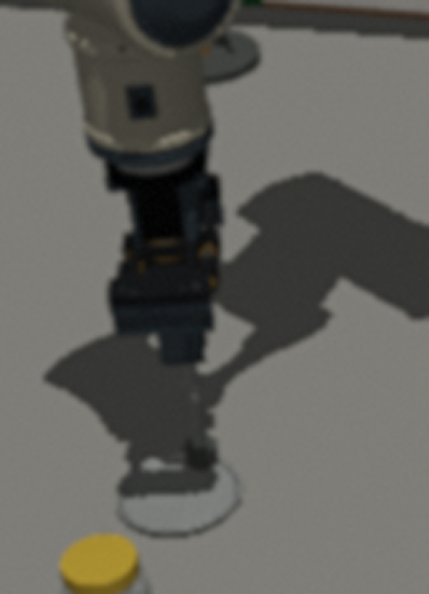

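```bash
python3 - <<'E'
from h import *
i=robot.camera_info("wrist")
i["view"]=np.load("w7.npy");im=cv2.imread("pics/w7.png")
print("foot upper",plane("w",273,201,.0545,i),"foot (disc mid)",plane("w",273,201,.045,i),"stem top",plane("w",274,338,.2145,i))
cv2.imwrite("pics/w7z.png",cv2.resize(im[150:350,210:350],None,fx=3,fy=3,interpolation=cv2.INTER_CUBIC))
# TCP's own projection check: point 60mm ahead
E
```

```text
foot upper [ 0.5318 -0.2861  0.0545] foot (disc mid) [ 0.5325 -0.2888  0.045 ] stem top [ 0.5343 -0.294   0.2145]
```

View pics/w7z.png

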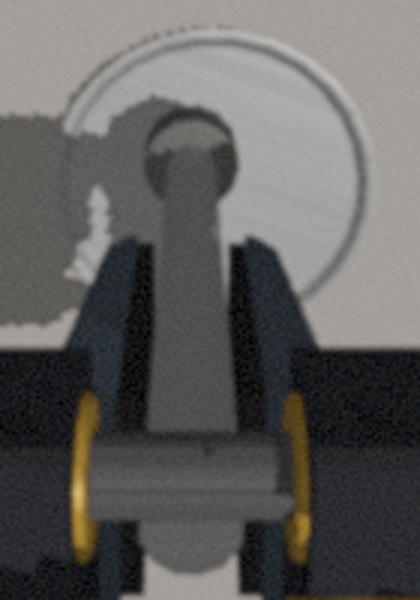

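Request:
{"name": "play_rows", "arguments": {"commands": "0 0 20 0 0 0;2 10 25 0 0 0;4 25 25 0 0 0;4 30 10 0 0 0;4 30 0 0 0 0;4 30 0 0 0 0;4 30 0 0 0 0;4 30 0 0 0 0"}}

```text
time: 11.43
tcp_pos: [0.5589, -0.1044, 0.3078]
eef_rot: [[0.968, 0.252, -0.0], [0.252, -0.968, 0.0], [-0.0, -0.0, -1.0]]
wrist_force: [1.4, -0.0, -1.3]
finger_gap: 0.0137
```

Request:
{"name": "play_rows", "arguments": {"commands": "4 30 0 0 0 0;4 30 0 0 0 0;2 20 0 0 0 0;1 10 0 0 0 0;0 0 0 0 0 0;0 0 0 0 0 0"}}

```text
time: 11.93
tcp_pos: [0.57, -0.016, 0.3078]
eef_rot: [[0.967, 0.253, -0.001], [0.253, -0.967, -0.0], [-0.001, 0.0, -1.0]]
wrist_force: [0.3, -0.9, -1.4]
finger_gap: 0.0136
```

```bash
python3 - <<'E'
from h import *
o=robot.get_obs();print(o["time"],o["tcp_pos"],o["wrist_force"],o["torque"],o["finger_gap"])
i=robot.camera_info("wrist"); np.save("w8.npy",i["view"])
snap("wrist","w8");snap("scene","s8",(200,80,350,260),3.3)
E
```

```text
11.9333 [ 0.57   -0.016   0.3078] [ 0.3042 -0.9498 -1.4194] [-0.0065 -0.0733  0.0059] 0.013551374165458234
```

View pics/w8.png

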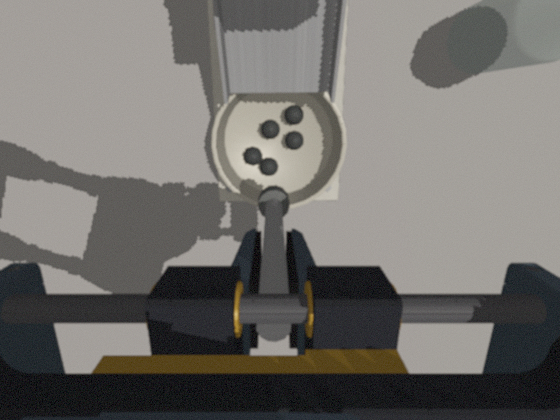

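View pics/s8.png

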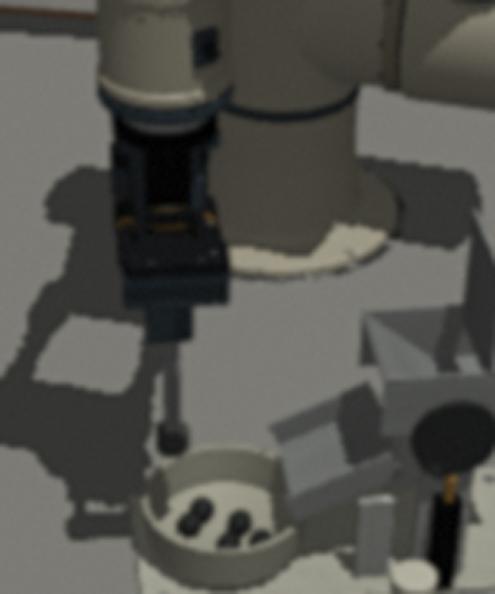

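```bash
python3 - <<'E'
from h import *
i=robot.camera_info("wrist");i["view"]=np.load("w8.npy")
U=np.array([.2588,-.9659]);W=-np.array([U[1],-U[0]])
W=np.array([.9659,.2588]); C=np.array([.5642,.0282])
for p in[(293,115),(270,128),(294,140),(253,155),(268,166)]:
    q=plane("w",*p,.024,i)[:2];d=q-C;print(q,"x %.1f y %.1f"%(1e3*d@U,1e3*d@W))
for p in[(211,140),(345,140),(278,204)]: 
    q=plane("w",*p,.063,i)[:2];d=q-C;print("rim",q,"x %.1f y %.1f"%(1e3*d@U,1e3*d@W))
E
```

```text
[0.5727 0.0599] x -28.4 y 16.4
[0.5514 0.0397] x -14.4 y -9.4
[0.5812 0.0337] x -0.9 y 17.8
[0.54   0.0052] x 15.9 y -29.3
[ 0.56   -0.0028] x 28.8 y -12.1
rim [0.4958 0.0155] x -5.5 y -69.4
rim [0.6283 0.0501] x -4.6 y 67.6
rim [ 0.5796 -0.0333] x 63.4 y -1.0
```

```bash
python3 - <<'E'
from h import *
U=np.array([.2588,-.9659]);W=np.array([.9659,.2588])
a=np.radians(30+15*np.arange(25)); P=20*(np.cos(a)[:,None]*U+np.sin(a)[:,None]*W)
d=np.round(np.diff(P,axis=0),1);print(d.sum(0))
for k in(0,8,16):print(";".join(f"{x} {y} 0 0 0 0" for x,y in d[k:k+8]))
C=np.array([564.2,28.2]);print(C+P[0],C+25*U+17*W)
E
```

```text
[ 0. -0.]
3.2 4.1 0 0 0 0;2.0 4.8 0 0 0 0;0.7 5.2 0 0 0 0;-0.7 5.2 0 0 0 0;-2.0 4.8 0 0 0 0;-3.2 4.1 0 0 0 0;-4.1 3.2 0 0 0 0;-4.8 2.0 0 0 0 0
-5.2 0.7 0 0 0 0;-5.2 -0.7 0 0 0 0;-4.8 -2.0 0 0 0 0;-4.1 -3.2 0 0 0 0;-3.2 -4.1 0 0 0 0;-2.0 -4.8 0 0 0 0;-0.7 -5.2 0 0 0 0;0.7 -5.2 0 0 0 0
2.0 -4.8 0 0 0 0;3.2 -4.1 0 0 0 0;4.1 -3.2 0 0 0 0;4.8 -2.0 0 0 0 0;5.2 -0.7 0 0 0 0;5.2 0.7 0 0 0 0;4.8 2.0 0 0 0 0;4.1 3.2 0 0 0 0
[578.3415  14.0581] [587.0903   8.4521]
```

Request:
{"name": "play_rows", "arguments": {"commands": "5 7 0 0 0 0;6 8 -5 0 0 0;6 8 -20 0 0 0;0 0 -22 0 0 0;0 0 -18 0 0 0;0 0 -12 0 0 0;0 0 0 0 0 0;0 0 0 0 0 0"}}

```text
time: 12.7
tcp_pos: [0.5873, 0.0073, 0.2305]
eef_rot: [[0.968, 0.252, -0.001], [0.252, -0.968, 0.0], [-0.001, -0.0, -1.0]]
wrist_force: [-0.6, -0.3, -2.2]
finger_gap: 0.0136
```

```bash
python3 - <<'E'
from h import *
o=robot.get_obs();print(o["time"],o["tcp_pos"],o["wrist_force"],o["torque"],o["finger_gap"])
i=robot.camera_info("wrist"); np.save("w9.npy",i["view"])
snap("wrist","w9");snap("scene","s9",(200,80,350,260),3.3)
E
```

```text
12.7 [0.5873 0.0073 0.2305] [-0.6429 -0.3234 -2.2186] [-0.0089 -0.0608 -0.0404] 0.01364942968396269
```

View pics/w9.png

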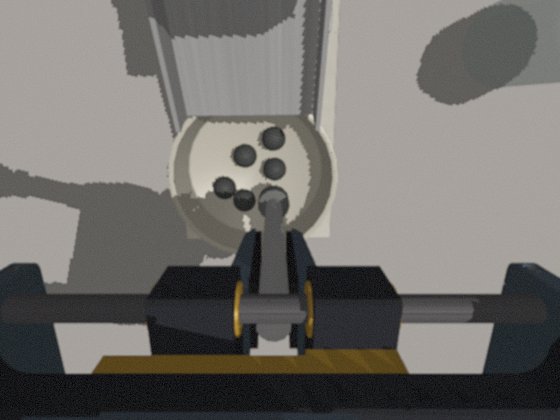

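View pics/s9.png

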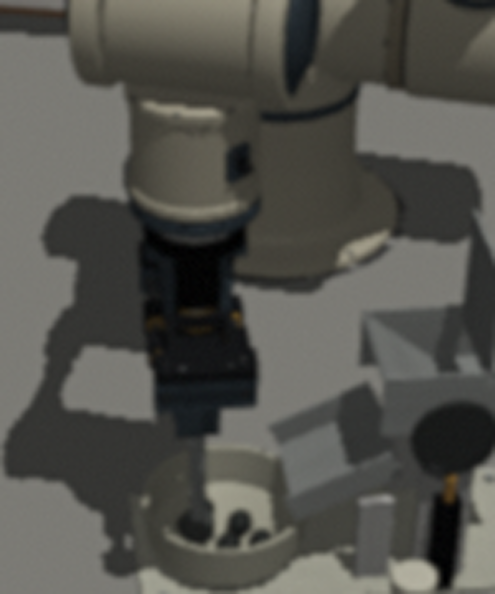

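Request:
{"name": "play_rows", "arguments": {"commands": "0 0 -5 0 0 0;0 0 -5 0 0 0;0 0 -3 0 0 0;0 0 -2 0 0 0;0 0 0 0 0 0;0 0 0 0 0 0"}}

```text
time: 13.3
tcp_pos: [0.5871, 0.0071, 0.216]
eef_rot: [[0.968, 0.252, -0.0], [0.252, -0.968, 0.0], [-0.0, -0.0, -1.0]]
wrist_force: [-0.4, -0.0, -2.1]
finger_gap: 0.0135
```

Request:
{"name": "play_rows", "arguments": {"commands": "-4.4 2.8 -1.5 0 0 0;-4.4 2.8 -1.5 0 0 0;3.2 4.1 0 0 0 0;2.0 4.8 0 0 0 0;0.7 5.2 0 0 0 0;-0.7 5.2 0 0 0 0;-2.0 4.8 0 0 0 0;-3.2 4.1 0 0 0 0"}}

```text
time: 13.97
tcp_pos: [0.5782, 0.0416, 0.213]
eef_rot: [[0.968, 0.253, 0.0], [0.253, -0.968, 0.0], [0.0, 0.0, -1.0]]
wrist_force: [-0.2, 0.3, -2.5]
finger_gap: 0.0135
```

Request:
{"name": "play_rows", "arguments": {"commands": "-4.1 3.2 0 0 0 0;-4.8 2.0 0 0 0 0;-5.2 0.7 0 0 0 0;-5.2 -0.7 0 0 0 0;-4.8 -2.0 0 0 0 0;-4.1 -3.2 0 0 0 0;-3.2 -4.1 0 0 0 0;-2.0 -4.8 0 0 0 0"}}

```text
time: 14.63
tcp_pos: [0.5444, 0.0315, 0.2131]
eef_rot: [[0.968, 0.252, -0.0], [0.252, -0.968, 0.0], [-0.0, -0.0, -1.0]]
wrist_force: [1.1, 0.1, -1.7]
finger_gap: 0.0136
```

```bash
python3 - <<'E'
from h import *
o=robot.get_obs();print(o["time"],o["tcp_pos"],o["wrist_force"],o["torque"],o["finger_gap"])
snap("wrist","w10");snap("scene","s10",(200,80,350,260),3.3)
E
```

```text
14.6333 [0.5444 0.0315 0.2131] [ 1.1021  0.09   -1.7126] [ 0.0836 -0.226  -0.019 ] 0.013596097677353857
```

View pics/w10.png

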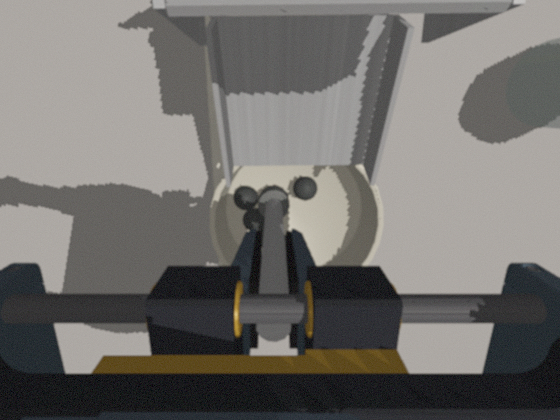

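View pics/s10.png

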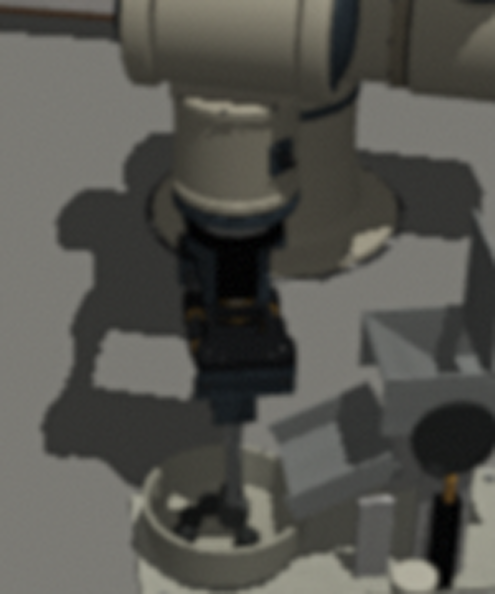

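Beads are being pushed (3 are visible round the foot, at (245,196), (253,218) and (305,187)). The stem is upright and the forces are small, so I'll go on stirring.

Request:
{"name": "play_rows", "arguments": {"commands": "-0.7 -5.2 0 0 0 0;0.7 -5.2 0 0 0 0;2.0 -4.8 0 0 0 0;3.2 -4.1 0 0 0 0;4.1 -3.2 0 0 0 0;4.8 -2.0 0 0 0 0;5.2 -0.7 0 0 0 0;5.2 0.7 0 0 0 0"}}

```text
time: 15.4
tcp_pos: [0.5701, 0.0073, 0.213]
eef_rot: [[0.968, 0.252, 0.0], [0.252, -0.968, -0.0], [0.0, 0.0, -1.0]]
wrist_force: [-0.3, 0.3, -1.6]
finger_gap: 0.0133
```

Request:
{"name": "play_rows", "arguments": {"commands": "4.8 2.0 0 0 0 0;4.1 3.2 0 0 0 0;3.2 4.1 0 0 0 0;2.0 4.8 0 0 0 0;0.7 5.2 0 0 0 0;-0.7 5.2 0 0 0 0;-2.0 4.8 0 0 0 0;-3.2 4.1 0 0 0 0"}}

```text
time: 16.07
tcp_pos: [0.578, 0.0417, 0.213]
eef_rot: [[0.968, 0.253, 0.0], [0.253, -0.968, 0.0], [0.0, -0.0, -1.0]]
wrist_force: [0.4, -0.5, -1.4]
finger_gap: 0.013
```

Request:
{"name": "play_rows", "arguments": {"commands": "-4.1 3.2 0 0 0 0;-4.8 2.0 0 0 0 0;-5.2 0.7 0 0 0 0;-5.2 -0.7 0 0 0 0;-4.8 -2.0 0 0 0 0;-4.1 -3.2 0 0 0 0;-3.2 -4.1 0 0 0 0;-2.0 -4.8 0 0 0 0"}}

```text
time: 16.73
tcp_pos: [0.5444, 0.0315, 0.2131]
eef_rot: [[0.968, 0.252, -0.0], [0.252, -0.968, -0.0], [-0.0, -0.0, -1.0]]
wrist_force: [-0.3, -0.0, -2.6]
finger_gap: 0.014
```

Request:
{"name": "play_rows", "arguments": {"commands": "-0.7 -5.2 0 0 0 0;0.7 -5.2 0 0 0 0;2.0 -4.8 0 0 0 0;3.2 -4.1 0 0 0 0;4.1 -3.2 0 0 0 0;4.8 -2.0 0 0 0 0;5.2 -0.7 0 0 0 0;5.2 0.7 0 0 0 0"}}

```text
time: 17.4
tcp_pos: [0.57, 0.0074, 0.213]
eef_rot: [[0.968, 0.252, -0.0], [0.252, -0.968, 0.0], [-0.0, -0.0, -1.0]]
wrist_force: [-0.0, -0.2, -1.6]
finger_gap: 0.0134
```

Request:
{"name": "play_rows", "arguments": {"commands": "4.8 2.0 0 0 0 0;4.1 3.2 0 0 0 0;3.2 4.1 0 0 0 0;2.0 4.8 0 0 0 0;0.7 5.2 0 0 0 0;-0.7 5.2 0 0 0 0;-2.0 4.8 0 0 0 0;-3.2 4.1 0 0 0 0"}}

```text
time: 18.07
tcp_pos: [0.578, 0.0416, 0.213]
eef_rot: [[0.968, 0.253, 0.0], [0.253, -0.968, 0.0], [0.0, -0.0, -1.0]]
wrist_force: [1.0, -0.1, -1.6]
finger_gap: 0.0136
```

```bash
python3 - <<'E'
from h import *
o=robot.get_obs();print(o["time"],o["tcp_pos"],o["wrist_force"],o["torque"],o["finger_gap"])
i=robot.camera_info("wrist"); np.save("w11.npy",i["view"])
snap("wrist","w11");snap("scene","s11",(200,80,350,260),3.3)
E
```

```text
18.0667 [0.578  0.0416 0.213 ] [ 1.0367 -0.1063 -1.6278] [-0.0354 -0.0776  0.0483] 0.013594479645195197
```

View pics/w11.png

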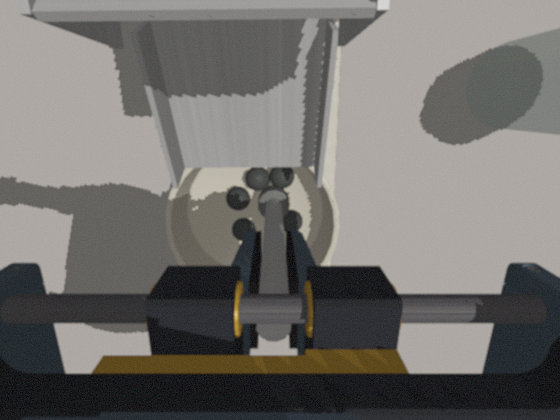

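View pics/s11.png

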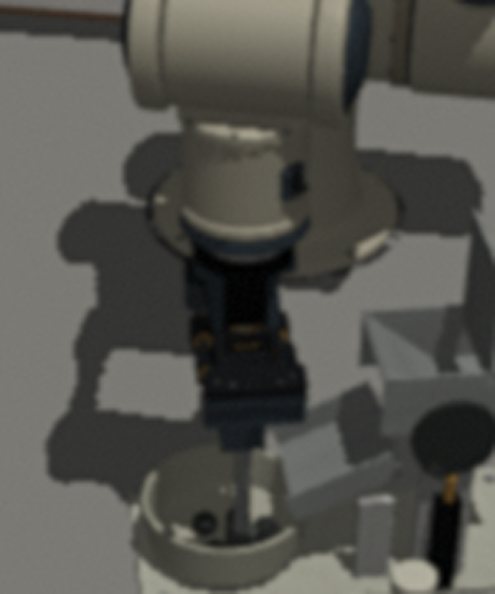

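Request:
{"name": "play_rows", "arguments": {"commands": "-4.1 3.2 0 0 0 0;-4.8 2.0 0 0 0 0;-5.2 0.7 0 0 0 0;-5.2 -0.7 0 0 0 0;-4.8 -2.0 0 0 0 0;-4.1 -3.2 0 0 0 0;-3.2 -4.1 0 0 0 0;-2.0 -4.8 0 0 0 0"}}

```text
time: 18.83
tcp_pos: [0.5444, 0.0316, 0.2131]
eef_rot: [[0.968, 0.252, -0.0], [0.252, -0.968, -0.0], [-0.0, -0.0, -1.0]]
wrist_force: [0.3, -1.1, -1.9]
finger_gap: 0.0134
```

Request:
{"name": "play_rows", "arguments": {"commands": "-0.7 -5.2 0 0 0 0;0.7 -5.2 0 0 0 0;2.0 -4.8 0 0 0 0;3.2 -4.1 0 0 0 0;4.1 -3.2 0 0 0 0;4.8 -2.0 0 0 0 0;5.2 -0.7 0 0 0 0;5.2 0.7 0 0 0 0"}}

```text
time: 19.5
tcp_pos: [0.5701, 0.0074, 0.213]
eef_rot: [[0.968, 0.252, 0.0], [0.252, -0.968, -0.0], [0.0, 0.0, -1.0]]
wrist_force: [-0.3, 0.4, -1.7]
finger_gap: 0.0136
```

Request:
{"name": "play_rows", "arguments": {"commands": "0 0 0 0 0 0;0 0 5 0 0 0;0 0 12 0 0 0;0 0 20 0 0 0;0 0 25 0 0 0;0 0 25 0 0 0;0 0 15 0 0 0;0 0 0 0 0 0"}}

```text
time: 20.17
tcp_pos: [0.5703, 0.0077, 0.3187]
eef_rot: [[0.968, 0.253, 0.005], [0.253, -0.968, -0.0], [0.005, 0.002, -1.0]]
wrist_force: [1.1, 0.0, -2.2]
finger_gap: 0.0134
```

```bash
python3 - <<'E'
from h import *
o=robot.get_obs();print(o["time"],o["tcp_pos"],o["wrist_force"],o["torque"],o["finger_gap"])
i=robot.camera_info("wrist"); np.save("w12.npy",i["view"])
snap("wrist","w12");snap("scene","s12",(200,80,350,260),3.3)
E
```

```text
20.1667 [0.5703 0.0077 0.3187] [ 1.0611  0.0054 -2.2144] [-0.0458 -0.1194  0.048 ] 0.01343055340329124
```

View pics/w12.png

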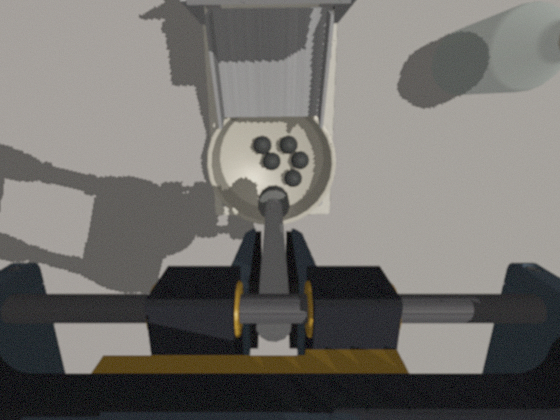

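View pics/s12.png

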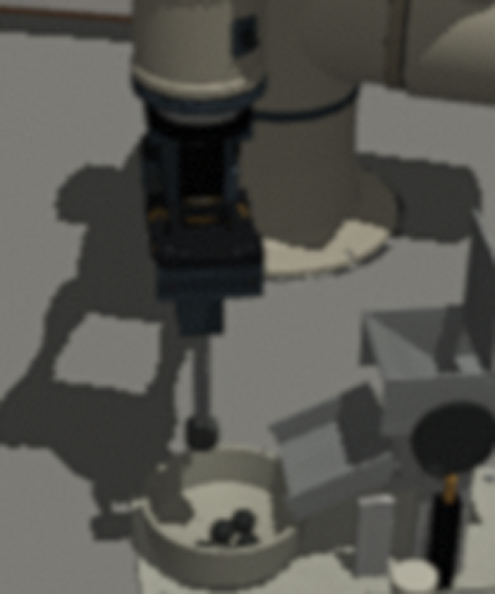

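Request:
{"name": "play_rows", "arguments": {"commands": "-1 -15 0 0 0 0;-3 -30 0 0 0 0;-3 -30 0 0 0 0;-3 -30 0 0 0 0;-3 -30 0 0 0 0;-3 -30 0 0 0 0;-3 -30 0 0 0 0;-3 -30 0 0 0 0"}}

```text
time: 20.93
tcp_pos: [0.5464, -0.2186, 0.3134]
eef_rot: [[0.968, 0.253, -0.002], [0.253, -0.968, 0.001], [-0.002, -0.002, -1.0]]
wrist_force: [1.2, 0.8, -1.9]
finger_gap: 0.0134
```

Request:
{"name": "play_rows", "arguments": {"commands": "-3 -30 0 0 0 0;-3 -30 0 0 0 0;-2 -16 0 0 0 0;-1 -8 0 0 0 0;0 0 0 0 0 0;0 0 -20 0 0 0;0 0 -28 0 0 0;0 0 -28 0 0 0"}}

```text
time: 21.6
tcp_pos: [0.5388, -0.2998, 0.2385]
eef_rot: [[0.967, 0.253, 0.001], [0.253, -0.967, -0.0], [0.001, 0.0, -1.0]]
wrist_force: [-0.2, -0.2, -1.9]
finger_gap: 0.013
```

Request:
{"name": "play_rows", "arguments": {"commands": "0 0 -20 0 0 0;0 0 -10 0 0 0;0 0 0 0 0 0;0 0 0 0 0 0"}}

```text
time: 21.93
tcp_pos: [0.5387, -0.3007, 0.2094]
eef_rot: [[0.967, 0.253, -0.0], [0.253, -0.967, 0.0], [-0.0, -0.0, -1.0]]
wrist_force: [-0.0, -1.1, -2.0]
finger_gap: 0.0137
```

```bash
python3 - <<'E'
from h import *
o=robot.get_obs();print(o["time"],o["tcp_pos"],o["wrist_force"],o["torque"],o["finger_gap"],o["eef_rot"])
i=robot.camera_info("wrist"); np.save("w13.npy",i["view"])
snap("wrist","w13");snap("scene","s13",(100,80,230,260),3.3)
E
```

```text
21.9333 [ 0.5387 -0.3007  0.2094] [-0.0123 -1.099  -1.9627] [ 0.0081 -0.1565  0.0388] 0.013680546569539678 [[ 0.9674  0.2532 -0.0001]
 [ 0.2532 -0.9674  0.0003]
 [-0.0001 -0.0003 -1.    ]]
```

View pics/w13.png

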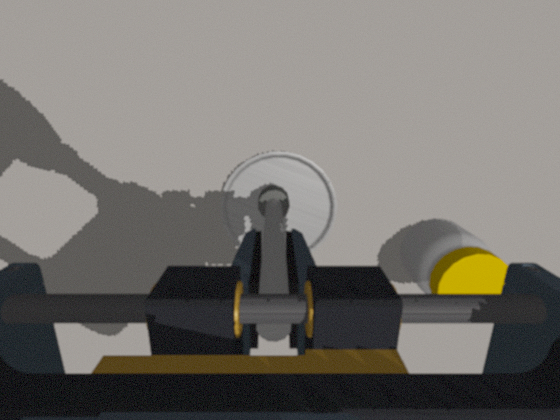

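View pics/s13.png

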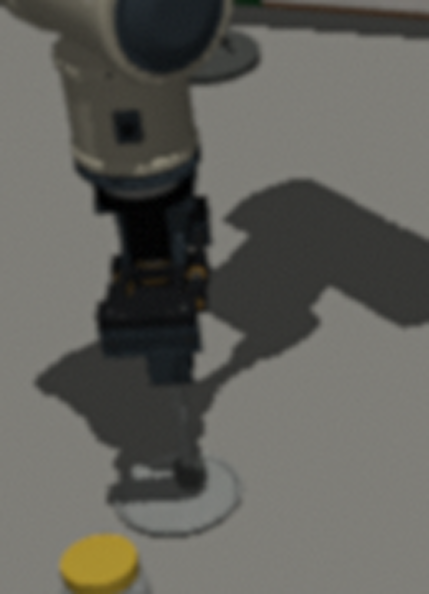

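Foot at about (273,202), inside the dish, which is centred at about (279,205). Lowering gently now.

Request:
{"name": "play_rows", "arguments": {"commands": "0 0 -4 0 0 0;0 0 -3 0 0 0;0 0 -2 0 0 0;0 0 -1 0 0 0;0 0 0 0 0 0;0 0 0 0 0 0"}}

```text
time: 22.53
tcp_pos: [0.5384, -0.3015, 0.199]
eef_rot: [[0.968, 0.252, -0.0], [0.252, -0.968, 0.0], [-0.0, -0.0, -1.0]]
wrist_force: [-0.7, -0.2, -1.7]
finger_gap: 0.0136
```

Request:
{"name": "play_rows", "arguments": {"commands": "0 0 -1 0 0 0;0 0 0 0 0 0;0 0 0 0 0 0"}}

```text
time: 22.78
tcp_pos: [0.5384, -0.3015, 0.198]
eef_rot: [[0.968, 0.252, 0.0], [0.252, -0.968, -0.0], [0.0, 0.0, -1.0]]
wrist_force: [-0.3, 0.5, -1.7]
finger_gap: 0.0139
```

Request:
{"name": "play_rows", "arguments": {"commands": "0 0 -0.5 0 0 0;0 0 0 0 0 0;0 0 0 0 0 0"}}

```text
time: 23.03
tcp_pos: [0.5385, -0.3016, 0.198]
eef_rot: [[0.968, 0.252, 0.001], [0.252, -0.968, -0.0], [0.0, 0.0, -1.0]]
wrist_force: [-1.3, 0.1, 5.3]
finger_gap: 0.0131
```

Request:
{"name": "play_rows", "arguments": {"commands": "0 0 -0.5 0 0 0;0 0 0 0 0 0;0 0 0 0 0 0"}}

```text
time: 23.28
tcp_pos: [0.5386, -0.3017, 0.1979]
eef_rot: [[0.968, 0.252, 0.001], [0.252, -0.968, -0.001], [0.001, 0.001, -1.0]]
wrist_force: [-2.3, 1.2, 12.1]
finger_gap: 0.0137
```

Request:
{"name": "play_rows", "arguments": {"commands": "0 0 0.6 0 0 0;0 0 0 0 0 0"}}

```text
time: 23.45
tcp_pos: [0.5386, -0.3016, 0.198]
eef_rot: [[0.968, 0.252, 0.001], [0.252, -0.968, -0.0], [0.0, 0.001, -1.0]]
wrist_force: [-1.2, -0.6, 5.9]
finger_gap: 0.0137
```

Request:
{"name": "play_rows", "arguments": {"commands": "0 0 0 0 0 0;0 0 0 0 0 0;0 0 0 0 0 0;0 0 0 0 0 0;0 0 0 0 0 0;0 0 0 0 0 0;0 0 0 0 0 0;0 0 0 0 0 0", "claw": 0}}

```text
time: 24.12
tcp_pos: [0.5384, -0.3015, 0.1976]
eef_rot: [[0.968, 0.252, -0.0], [0.252, -0.968, -0.0], [-0.0, 0.0, -1.0]]
wrist_force: [-0.3, 0.2, -0.4]
finger_gap: 0.0637
```

Request:
{"name": "play_rows", "arguments": {"commands": "0 0 0 0 0 0;0 0 0 0 0 0;0 0 0 0 0 0;0 0 0 0 0 0;0 0 0 0 0 0;0 0 0 0 0 0"}}

```text
time: 24.62
tcp_pos: [0.5384, -0.3015, 0.1976]
eef_rot: [[0.968, 0.252, 0.0], [0.252, -0.968, -0.0], [0.0, 0.0, -1.0]]
wrist_force: [-0.7, -0.6, -0.2]
finger_gap: 0.0913
```

Request:
{"name": "play_rows", "arguments": {"commands": "0 0 10 0 0 0;0 0 25 0 0 0;0 0 35 0 0 0;0 0 35 0 0 0;0 0 35 0 0 0;0 0 30 0 0 0;0 0 0 0 0 0"}}

```text
time: 25.2
tcp_pos: [0.5397, -0.3023, 0.375]
eef_rot: [[0.968, 0.252, 0.008], [0.253, -0.968, -0.006], [0.006, 0.008, -1.0]]
wrist_force: [0.5, -0.0, 0.5]
finger_gap: 0.0913
```

```bash
python3 - <<'E'
from h import *
o=robot.get_obs();print(o["time"],o["tcp_pos"],o["wrist_force"],o["finger_gap"])
i=robot.camera_info("wrist"); np.save("w14.npy",i["view"])
snap("wrist","w14");snap("scene","s14",(100,80,380,280),2.8)
E
```

```text
25.2 [ 0.5397 -0.3023  0.375 ] [ 0.5376 -0.0067  0.5267] 0.09134312097666308
```

View pics/w14.png

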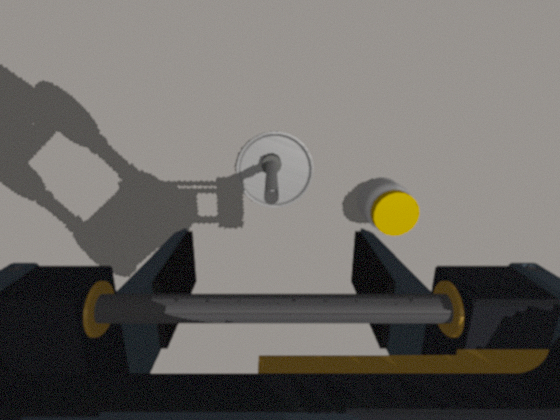

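View pics/s14.png

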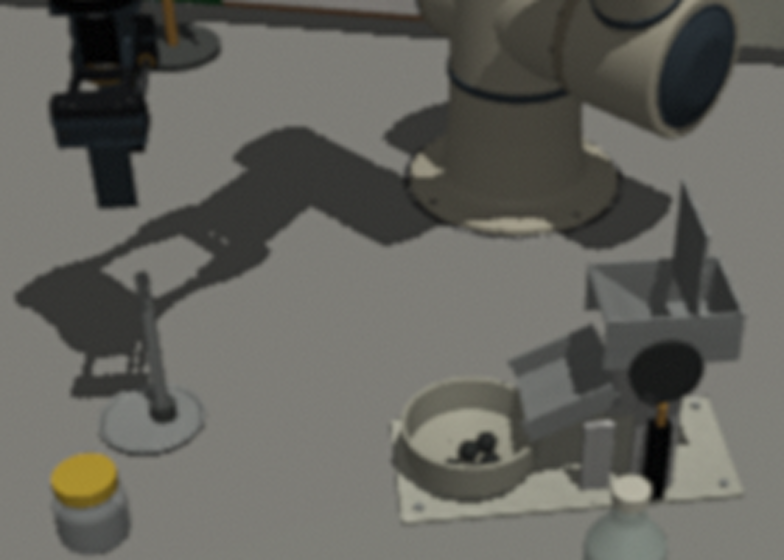

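```bash
python3 - <<'E'
from h import *
i=robot.camera_info("wrist");i["view"]=np.load("w14.npy")
print("foot",plane("w",271,162,.02,i),"top",plane("w",271.5,198,.184,i),"dish",plane("w",274,168,.009,i))
robot.finish_job()
E
```

```text
foot [ 0.5374 -0.2975  0.02  ] top [ 0.5389 -0.3009  0.184 ] dish [ 0.5442 -0.3066  0.009 ]
the job is handed in; nothing more can be done
```

I handed the job in at about 25 s of the 72 s allowed. Every check I made from the pictures and force readings passed, but the system gave no verdict.

- **Bucket:** I pushed the rear of the plate along its arc to about 1.2 rad (worked out from the arm's path) and held it there. All five beads ran into the bowl. The bucket then swung home and looks upright in the last picture.
- **Stirring:** The stirrer made about 2.8 turns at a radius of about 20 mm. Its foot was about 6 mm above the bowl floor by calculation. The pictures show the beads pushed about, and the wrist force stayed under 3 N.
- **Stirrer back in its dish:** My last measurement puts the foot about 11 mm from the dish's centre (limit 36 mm). The stem top is within about 4 mm of being over the foot, roughly 0.02 rad of lean (limit 0.1). The gripper was open and well clear above it.
- **Beads:** All five were counted in the bowl right after stirring. The last scene picture shows them in a heap there, though they overlap too much to count again.
- **Bottle, pot and white box:** The arm kept clear of all three. I saw no change in the pot or bottle, but did not measure them again, and I did not check the box after the start.

**Disagreements:** The first top and scene camera readings differed by about 5 mm in x on the bench, and more for my first rough bowl estimate. I settled the bowl position with close wrist-camera views. The wrist view also put the bucket about 10 mm off in y, but touching the plate confirmed the estimate I was using to within about 1 mm.

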